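# Open the test-air valve one stem turn and start the leak test

### The arm

A 6-joint arm with a two-finger parallel gripper is mounted at the origin on the work surface. World frame = base frame: x ahead of the robot, y to its left, z up, the work surface at z = 0. Lengths are in mm, angles in rad, forces in N, time in s.
With the tool pointing down it reaches from about 300 to 875 mm from the base axis. Payload 4.2 kg.
Tool frame: the origin (TCP) lies at the very end of the fingers, on their centre line; the grasp point (between the pads) lies 19 mm behind it; z points along the fingers, y is the line along which they close (so a half turn about z gives the same grasp; the last joint's range is limited). The gripper opens to 85 mm and grips with 20 to 120 N. Pads are 22 mm wide; open, the fingers measure 114 mm over their backs; the gripper's body (76 mm by 85 mm) begins 54 mm behind the grasp point. The pads swing forward as they close: fully open they stand 13 mm farther back than shut.
Start: joints at [1.252, 0.32, 1.565, -0, 1.257, -0.02], TCP at [169.267, 549.536, 231.338] pointing down, gripper open.
Joint ranges: [-3.11, 3.11], [-0.84, 2.01], [0.21, 2.61], [-1.34, 4.49], [0.05, 2.63], [-2.56, 2.56]. Speed limits (rad/s): [2.57, 2.57, 3.14, 3.14, 3.14, 3.14].

### API

Orientations are given as a 3x3 rotation matrix whose columns are the frame's x, y, z axes.
In Python, from bench import env gives the robot as it stands.
- The arm moves only by the tool move_arm, never from a script. Its argument "rows" is text: rows parted by semicolons, each of 4 numbers parted by spaces: the shift along the tool's x, y, z in mm, then the turn about the tool's z in rad. A call has 1 to 8 rows; each row shifts and turns the commanded pose from where the row before left it, along the tool's axes as they then stand; what a row does not reach is not made up. A row lasts 1/10 s, in which the tool goes at most 50 mm and 8.59 degrees, less where a joint would pass 70% of its speed; a pose out of reach is approached as far as the arm can. A call with a gripper value outside its range is refused whole. "hand" is the opening, from 0 (shut) to 1 (fully open), set as the call begins (left out, the last holds). The fingers move at their own pace and stop on an object; "grip_force" is the grip in N (left out, the last holds). Time passes only in rows, so rows that do not move let the fingers close. It gives the time, the measured TCP pose, the force, the opening and the grip force at its end, in the units of the state.
- env.read_state(): the state, without advancing time (a new reading comes with each control period).
- env.camera(name): name is "scene" or "top" or "wrist"; returns the picture (400x640x3 uint8, red, green, blue); there is no depth.
- env.camera_params(name): a dict with "mtx" (3x3 intrinsics, pixels), "rvec" (rotation vector, rad) and "tvec" (3), from world to camera coordinates, as OpenCV has them. Camera axes: x right, y down, z forward; pixel columns grow to the right and rows downward; lengths in mm; the calibration is good to about 2 mm. A picture is of the moment at which its call begins: read the wrist's pose just before it. camera_params takes no time and is no camera call; for the wrist camera it gives the pose at the moment of the call.
- env.job_done(): hands the job in; it is judged then, once.
Trained networks look in the newest picture that a camera, given by its name, has taken for a name from the list of things; names that differ only in an ending like _2 or _b are one class to them, and where a whole thing is asked for, a point or a joint stands for the part that bears it (a point fixed in the world has none). Each returns a list of dicts, best first, with "score" (0 to 1); they miss things now and then, are a little off and sometimes report something else, mostly with a low value. They report only what shows in the picture. A call takes as long as a camera call. They do not tell look-alikes from the thing itself.
- env.boxes_of(camera, thing): "centre" ([x, y, z] in mm, in world coordinates, good to about 4 mm: the middle of the surface that is visible of it).
- env.masks_of(camera, thing): "pixels" (400x640 bool, what is visible of it).
The state is a dict: "time_s": time; "joints": joint angles; "dq": joint speeds; "joint_efforts": joint torques, N m; "tool_pos": TCP position; "ee_rot": TCP orientation; "wrist_force": force on the tool from outside, world axes, zero at the start; "wrist_torque": the same for the moment, N m; "width": finger opening in mm; "grasp_force": force on a finger pad.
Only numpy, scipy, OpenCV 4.12 (cv2) and the standard library are available. Lean on these libraries where they do the work, as an engineer would, in place of code of your own. Each camera call takes 0.05 s, during which the arm holds its last target. There are 200 camera calls.

### The job

Open the test-air gate valve (the blue handwheel with the black crank knob) by one full turn of its yoke nut, and no further, turning it anticlockwise seen from above: the wheel is worn and has a lot of free play, so first take up the slack and count the turn only from where the nut begins to move. Do not strain the crank by squeezing it hard or dragging it off its circle. Then let go and press the green start button on the test console; leave the red vent valve, the lamp, the bin and the screwdriver alone.

Things in the scene. Friction and masses are not known exactly. Their poses are not given: they have to be found in the camera images.
- air_valve: Brass rising-stem gate valve on a round flange (84 mm across), fixed to the bench; origin at the centre of its underside, z up. It carries the blue handwheel on a vertical axis through its origin. The wheel drives a yoke nut hidden in the hub; the nut lifts the non-turning stem 1.5 mm per turn. Anticlockwise seen from above opens. It starts shut; the nut stays where it is left.
- air_hub (a point): Centre of the blue wheel, on its axis, 110 mm above the bench; does not move. The wheel is loose on the nut: at the start there are 35 to 229 degrees of free play (different every time) before an anticlockwise turn reaches the nut. The play ends in a hard shoulder, not a spring. After the nut has been driven, turning back first crosses about 229 degrees of play.
- air_wheel: The blue handwheel: rim 110 mm mean diameter, a 12 mm thick round bar, three spokes; origin on its axis, 110 mm above the bench; the crank knob stands on its own +x side, 55 mm out. In the free play the crank needs about 0.6 N along the circle; while the nut turns it needs about 9 N, steadily (a stopped arm still feels 3 to 8 N of it). Wanted: 360 degrees of nut, within about 20 degrees.
- crank_top (a point): Top centre of the black crank knob that stands upright on the blue rim, 158 mm above the bench. A plastic cylinder, 20 mm diameter, 40 mm high (118 to 158 mm above the bench), 2 mm clear above the rim bar; it spins freely on its own pin, so a gripper holding it can go round the 55 mm circle without turning. Made for a grip of 20 to 40 N from above.
- stem_top (a point): Top of the bare steel stem (10 mm diameter, yellow band) that rises through the wheel's hub, 128 mm above the bench when the valve is shut; it rises 1.5 mm per turn of the nut, too little to be judged well from readings.
- vent_valve: The same brass valve with a red handwheel and no crank knob; vent, to be left alone. Fixed to the bench; origin at the centre of its underside; wheel 122 mm across, mid-plane 110 mm above the bench. The air and vent valves stand left and right of the robot's middle line, either way round.
- vent_rim (a point): A point on the mid-line of the red wheel's rim, 55 mm from its axis, 110 mm above the bench.
- console: Grey leak-test console, a box 120 mm (x) by 100 mm (y) by 45 mm high, fixed to the bench; origin at the centre of its underside. A dark display lies on its far half, the green button on its near half, 28 mm towards the robot from its centre.
- start_top (a point): Top centre of the green start button (30 mm diameter), which faces up, about 67 mm above the bench.
- start (a joint): Travel of the start button in m: 0 released, 0.006 fully down; counts as pressed beyond 0.004. A spring pushes it back; fully down takes 5 N.
- lamp: Loose round aluminium luminaire, 108 mm diameter (with fins and gland up to 136 mm), 81 mm high, 0.8 kg; origin at the centre of its underside. Bystander.
- bin: Loose open blue plastic bin 140 x 100 x 60 mm with brass glands; origin at the centre of its underside. Bystander.
- driver: Loose red-handled screwdriver, about 0.2 m long, lying on the bench. Bystander.
Mind the look-alikes: they are no part of the job. What is shaped like the air_valve but pink or turquoise is not meant. What is shaped like the console but orange or turquoise is not meant.

How it is judged (in metres and radians):
On the way, in this order (a step that is already met when the one before it is completed fails the run):
1. the slack is taken up and the stem has begun to rise while the fingers turn the crank (distance of stem_top from where it was at the start of the episode above 0.0002 m and contact force between the fingers and air_valve above 1 N), for 0.1 s.
2. the nut has been turned one full turn (stem up 1.5 mm, 23 degrees either way), and the crank let go (distance of stem_top from where it was at the start of the episode between 0.001403 and 0.001597 m and contact force between the fingers and air_valve below 0.5 N), for 0.2 s.
3. the start button is pressed (value of joint start above 0.004 m), for 0.05 s.
4. the start button is released (value of joint start below 0.001 m), for 0.1 s.
At the end, for the whole second after the job is handed in: The stem stands one nut turn (1.5 mm) above where it started, within 23 degrees of a turn (0.0975 mm) either way; the start button has been pressed after that and is up again; the red wheel (rim within 10 mm) and the lamp, bin and screwdriver (within 15 mm) are where they were (distance of stem_top from where it was at the start of the episode between 0.001403 and 0.001597 m and value of joint start below 0.001 m and distance of each of lamp, bin, driver from where it was at the start of the episode below 0.015 m and distance of vent_rim from where it was at the start of the episode below 0.01 m); the robot touches nothing.
It fails at once if the valve is opened too far (nut more than 1.1 turns) (distance of stem_top from where it was at the start of the episode above 0.00165 m).
It fails at once if the start button is pressed before the valve is open (value of joint start above 0.004 m and distance of stem_top from where it was at the start of the episode below 0.001403 m).
It fails at once if the crank is squeezed or strained too hard (contact force between the fingers and air_valve above 100 N).
It fails at once if the red vent wheel is turned (distance of vent_rim from where it was at the start of the episode above 0.01 m).
It fails at once if the lamp, bin or screwdriver is pushed away (distance of any of lamp, bin, driver from where it was at the start of the episode above 0.015 m).
It also fails if it takes over 72 s, if anything falls off the work surface, if the arm or the gripper's body presses on something with over 40 N, if the wrist force passes 120 N, or if a joint passes its speed limit or range.

## Working session

There is one attempt and no reset: what is moved stays moved. The work goes in short steps, Python scripts to look and compute and a tool call to move; the robot and the scene stay as the last step left them, time stands still between calls to the robot, and variables do not carry over. Pictures are saved under pics/ and viewed, at most 10 in all, crops included, and the job is handed in when it is done.

Besides the shell and the picture viewer there is one more tool, called after "Request:" as name(argument=value, ...) on one line, values as JSON. move_arm: Moves the arm, as the interface text tells. Its arguments: {"type":"object","properties":{"rows":{"type":"string"},"hand":{"type":"number"},"grip_force":{"type":"number"}},"required":["rows"]}

```bash
mkdir -p pics; ls; python3 - <<'E'
from bench import env
import cv2,numpy as np
ims=[env.camera(n) for n in("scene","top")]
cv2.imwrite("pics/a.png",ims[0][:,:,::-1]);cv2.imwrite("pics/b.png",ims[1][:,:,::-1])
for c in("scene","top"):
  for t in("air_valve","air_wheel","crank_top","stem_top","vent_valve","console","start_top","lamp","bin","driver"):
    print(c,t,[(np.round(d["centre"]).tolist(),round(d["score"],2)) for d in env.boxes_of(c,t)][:4])
s=env.read_state();print(s["time_s"],s["ee_rot"],s["tool_pos"],s["width"])
E
```

```text
pics
scene air_valve [([552.0, 181.0, 57.0], 0.87), ([387.0, 236.0, 94.0], 0.83), ([512.0, 386.0, 60.0], 0.71)]
scene air_wheel [([388.0, 241.0, 119.0], 0.87), ([506.0, 388.0, 114.0], 0.75), ([556.0, 172.0, 114.0], 0.73), ([590.0, -162.0, 111.0], 0.38)]
scene crank_top [([570.0, 124.0, 143.0], 0.7), ([559.0, 391.0, 151.0], 0.5)]
scene stem_top [([545.0, 20.0, 65.0], 0.16)]
scene vent_valve [([597.0, -157.0, 55.0], 0.84), ([768.0, 42.0, 28.0], 0.46)]
scene console [([588.0, 34.0, 45.0], 0.82), ([812.0, -121.0, 49.0], 0.76), ([426.0, -123.0, 44.0], 0.6)]
scene start_top [([597.0, -155.0, 55.0], 0.62), ([763.0, 222.0, 23.0], 0.4)]
scene lamp [([395.0, 69.0, 81.0], 0.74)]
scene bin [([766.0, 40.0, 25.0], 0.96)]
scene driver [([763.0, 219.0, 19.0], 0.61), ([597.0, -155.0, 53.0], 0.4)]
top air_valve [([495.0, 373.0, 114.0], 0.92), ([379.0, 227.0, 112.0], 0.63), ([542.0, 168.0, 110.0], 0.61), ([759.0, 209.0, 21.0], 0.42)]
top air_wheel [([499.0, 380.0, 111.0], 0.97), ([368.0, 230.0, 114.0], 0.86), ([548.0, 170.0, 122.0], 0.81)]
top crank_top [([561.0, 120.0, 158.0], 0.4)]
top stem_top []
top vent_valve [([561.0, 121.0, 160.0], 0.44)]
top console [([408.0, -139.0, 43.0], 0.82), ([795.0, -141.0, 43.0], 0.7), ([564.0, 20.0, 41.0], 0.59), ([542.0, 168.0, 112.0], 0.59)]
top start_top [([564.0, 18.0, 40.0], 0.74), ([379.0, -145.0, 66.0], 0.67), ([537.0, 14.0, 66.0], 0.53), ([774.0, -144.0, 69.0], 0.5)]
top lamp [([375.0, 53.0, 83.0], 0.91), ([561.0, 18.0, 45.0], 0.32)]
top bin [([758.0, 207.0, 20.0], 0.73), ([769.0, 49.0, 7.0], 0.67), ([538.0, 20.0, 63.0], 0.45)]
top driver [([756.0, 209.0, 19.0], 0.84)]
1.1 [[-9.55699901e-01  2.94342822e-01  5.53788620e-05]
 [ 2.94342827e-01  9.55699889e-01  1.48238286e-04]
 [-9.29269678e-06  1.57971686e-04 -9.99999987e-01]] [169.27823996 549.53869116 231.36303269] 85.18915671860394
```

View pics/a.png

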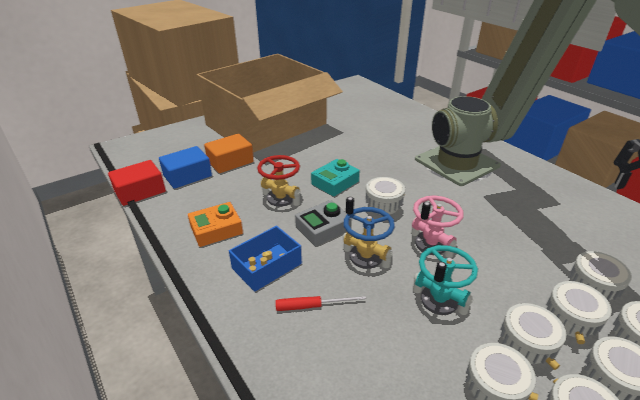

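View pics/b.png

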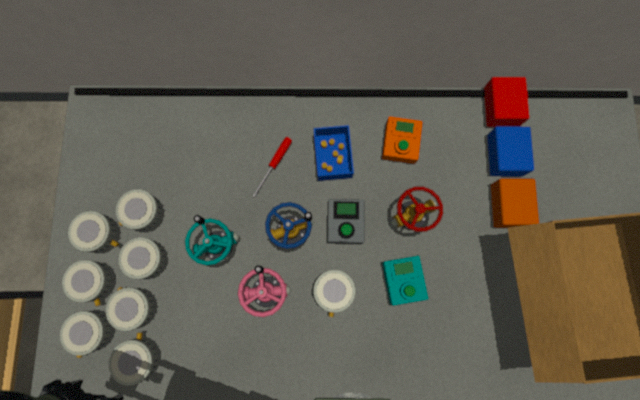

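Top view: the blue valve is at about (289,226) with its black knob at (308,216). The grey console is at (346,221) with its green button at (346,230). The pink and turquoise valves and the orange and turquoise consoles are the look-alikes.

```bash
cat > h.py <<'E'
from bench import env
import cv2,numpy as np
from scipy.optimize import least_squares
def toplane(cam,px,z,P=None):
    p=P or env.camera_params(cam);K=np.array(p["mtx"],float);R=cv2.Rodrigues(np.array(p["rvec"],float))[0];t=np.array(p["tvec"],float).ravel()
    px=np.atleast_2d(px).astype(float);c=-R.T@t
    d=(R.T@np.linalg.solve(K,np.c_[px,np.ones(len(px))].T)).T
    return c+d*((z-c[2])/d[:,2])[:,None]
def proj(cam,X,P=None):
    p=P or env.camera_params(cam)
    return cv2.projectPoints(np.atleast_2d(X).astype(float),np.array(p["rvec"],float),np.array(p["tvec"],float),np.array(p["mtx"],float),None)[0][:,0]
E
python3 - <<'E'
from h import *
im=env.camera("top");b=im.astype(int)
v,u=np.mgrid[:400,:640]
roi=(np.hypot(u-289,v-226)<32)
blue=roi&(b[...,2]>b[...,0]*1.6)&(b[...,2]>60)
P=toplane("top",np.c_[u[blue],v[blue]],113)
def f(q):
    return np.hypot(P[:,0]-q[0],P[:,1]-q[1])-55
r=least_squares(f,[548,172],loss="soft_l1",f_scale=4);print("wheel",r.x,blue.sum(),np.median(abs(f(r.x))))
dark=(np.hypot(u-308,v-216)<9)&(b.max(2)<50)
print("knob",dark.sum(),toplane("top",[[u[dark].mean(),v[dark].mean()]],150))
g=(np.hypot(u-346,v-230)<13)&(b[...,1]>b[...,0]*1.5)&(b[...,1]>90)
print("btn",g.sum(),toplane("top",[[u[g].mean(),v[g].mean()]],67))
p=env.camera_params("wrist");R=cv2.Rodrigues(np.array(p["rvec"]))[0];print("wristcam",-R.T@np.array(p["tvec"]).ravel(),R[2],p["mtx"][0][0])
E
```

```text
wheel [542.71855083 169.47921027] 705 3.5991843705517965
knob 28 [[553.04681243 119.09974691 150.        ]]
btn 73 [[538.52495514  17.70579221  67.        ]]
wristcam [ 98.88285552 572.49039644 373.92842234] [ 0.28108908 -0.08689111 -0.95573996] 300.87108073962827
```

Request:
move_arm(rows="0 0 -15 -0.149; 0 0 -15 -0.149; -32 -35 0 0; -32 -35 0 0; -32 -35 0 0; -32 -35 0 0; -32 -35 0 0; -32 -35 0 0", hand=0.55, grip_force=30)

```text
time_s: 1.95
tool_pos: [362.1, 337.8, 261.6]
ee_rot: [[-1.0, 0.0, 0.001], [0.0, 1.0, 0.001], [-0.001, 0.001, -1.0]]
wrist_force: [0.9, 0.2, -0.2]
width: 47.1
grasp_force: 0.0
```

Request:
move_arm(rows="-30 -31 0 0; -30 -31 0 0; -30 -31 0 0; -30 -31 0 0; -30 -31 0 0; -28 -33 0 0; 0 0 0 0; 0 0 0 0")

```text
time_s: 2.75
tool_pos: [539.1, 150.6, 261.0]
ee_rot: [[-1.0, 0.003, -0.001], [0.003, 1.0, 0.0], [0.001, 0.0, -1.0]]
wrist_force: [0.4, -0.0, -1.0]
width: 47.3
grasp_force: 0.0
```

```bash
python3 - <<'E'
from h import *
s=env.read_state();P=env.camera_params("wrist")
im=env.camera("wrist");cv2.imwrite("pics/c.png",im[:,:,::-1])
print(s["time_s"],s["tool_pos"],s["wrist_force"])
for X in([542.7,169.5,110],[553,119,158],[542.7,169.5,128],[538.5,17.7,67]): print(proj("wrist",X,P))
for t in("crank_top","stem_top","air_wheel","start_top"): print(t,[(np.round(d["centre"],1).tolist(),round(d["score"],2)) for d in env.boxes_of("wrist",t)][:3])
E
```

```text
2.75 [539.14577124 150.61077722 260.99125422] [ 0.43786067 -0.03359068 -0.9727841 ]
[[341.18135912 188.18840864]]
[[285.81475462 213.93742964]]
[[342.25275476 192.99721724]]
[[206.08885386 175.39576623]]
crank_top [([549.1, 390.0, 146.1], 0.92), ([431.3, 234.0, 157.3], 0.68), ([556.2, 121.6, 157.1], 0.62)]
stem_top [([503.0, 372.2, 129.7], 0.67), ([554.5, 123.7, 156.0], 0.43), ([545.0, 167.0, 127.3], 0.42)]
air_wheel [([498.1, 379.9, 111.6], 0.9), ([411.1, 230.0, 115.2], 0.87), ([550.1, 170.3, 114.0], 0.84)]
start_top [([536.0, 18.4, 70.1], 0.7)]
```

View pics/c.png

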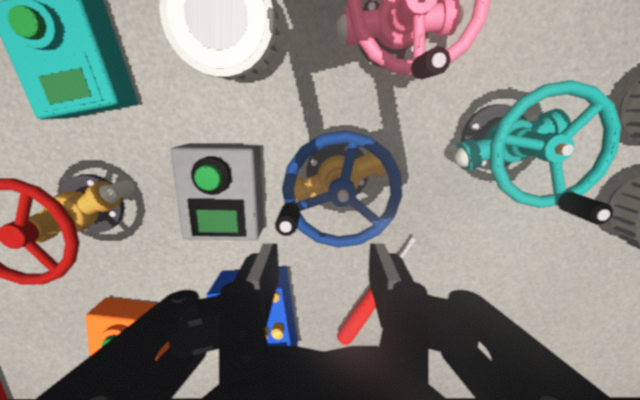

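Wrist view: the blue wheel is centred near (343,190), its stem at (343,195). The knob's light top face is near (286,225) and the green button at (211,175). Next I'll refine these.

```bash
cat >> h.py <<'E'
def wheel(im,P,c0):
    b=im.astype(int);v,u=np.mgrid[:400,:640]
    c=proj("wrist",[*c0,110],P)[0]
    m=(np.hypot(u-c[0],v-c[1])<80)&(b[...,2]>b[...,0]*1.6)&(b[...,2]>b[...,1]*1.2)&(b[...,2]>50)
    X=toplane("wrist",np.c_[u[m],v[m]],112)
    for i in range(5):
        d=np.hypot(*(X[:,:2]-c0).T);k=abs(d-55)<12-i
        c0=least_squares(lambda q:np.hypot(X[k,0]-q[0],X[k,1]-q[1])-q[2],[*c0,55]).x[:2]
    return c0,k.sum(),np.hypot(*(X[k,:2]-c0).T).mean()
E
python3 - <<'E'
from h import *
P=env.camera_params("wrist");im=env.camera("wrist")
print(wheel(im,P,np.array([545,170.])))
for n,px,z in(("knob",[286,225],158),("stem",[343,195],128)):print(n,toplane("wrist",[px],z,P))
b=im.astype(int);v,u=np.mgrid[:400,:640]
g=(np.hypot(u-209,v-175)<28)&(b[...,1]>b[...,0]*1.5)&(b[...,1]>100)
print("btn",g.sum(),toplane("wrist",[[u[g].mean(),v[g].mean()]],67,P))
cv2.imwrite("pics/d.png",cv2.resize(im[150:260,230:420,::-1],None,fx=4,fy=4,interpolation=cv2.INTER_CUBIC))
E
```

```text
(array([546.05017161, 170.01757945]), np.int64(2925), np.float64(54.110928024949494))
knob [[562.81937811 120.42083634 158.        ]]
stem [[543.98746362 171.94466394 128.        ]]
btn 508 [[541.19671028  18.09446078  67.        ]]
```

View pics/d.png

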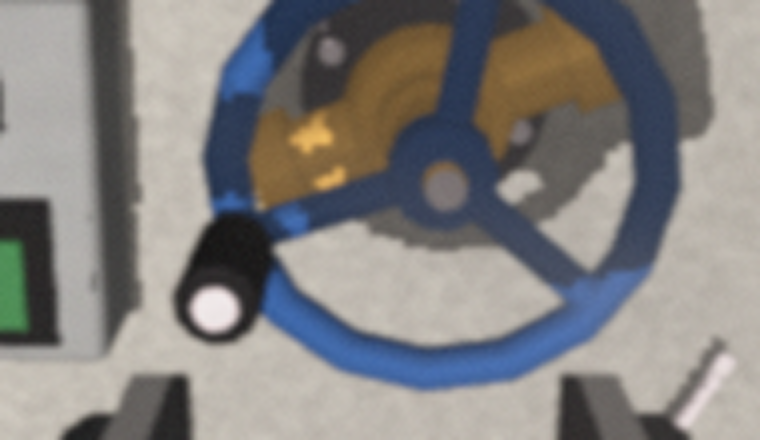

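Request:
move_arm(rows="-13 -16 0 0; -12 -16 20 0; 0 0 25 0; 0 0 25 0; 0 0 22 0; 0 0 15 0; 0 0 15 0; 0 0 15 0")

```text
time_s: 3.85
tool_pos: [563.6, 120.0, 123.9]
ee_rot: [[-1.0, -0.0, 0.0], [-0.0, 1.0, 0.0], [-0.0, 0.0, -1.0]]
wrist_force: [0.2, -0.2, -0.4]
width: 46.8
grasp_force: 0.0
```

```bash
python3 - <<'E'
from h import *
s=env.read_state();P=env.camera_params("wrist")
im=env.camera("wrist");cv2.imwrite("pics/e.png",im[:,:,::-1])
print(s["time_s"],s["tool_pos"],s["wrist_force"],wheel(im,P,np.array([546,170.])))
print(proj("wrist",[[564.3,118.5,158],[545.8,170.3,128]],P))
E
```

```text
3.85 [563.60722863 120.00937978 123.87157667] [ 0.22524996 -0.1572714  -0.4125454 ] (array([546.9520312 , 170.00807145]), np.int64(0), np.float64(nan))
[[317.48504788 294.43027684]
 [423.22680748 226.23540982]]h.py:20: RuntimeWarning: Mean of empty slice.
  return c0,k.sum(),np.hypot(*(X[k,:2]-c0).T).mean()
  ret = ret.dtype.type(ret / rcount)
```

View pics/e.png

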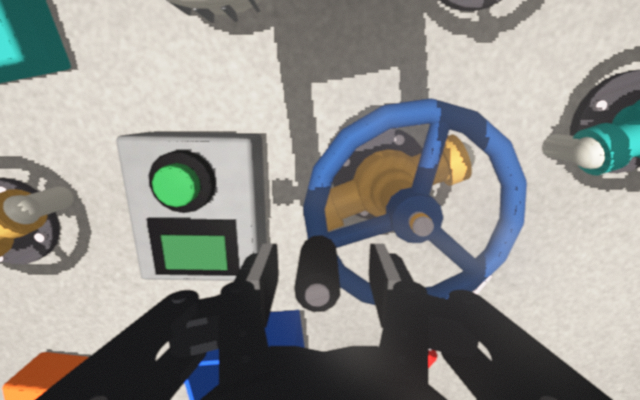

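Knob's top face is at (317,294), as predicted, and sits between the pads. Close the gripper.

Request:
move_arm(rows="0 0 0 0; 0 0 0 0; 0 0 0 0; 0 0 0 0; 0 0 0 0; 0 0 0 0", hand=0, grip_force=30)

```text
time_s: 4.5
tool_pos: [564.9, 118.9, 125.2]
ee_rot: [[-1.0, 0.001, 0.003], [0.001, 1.0, -0.0], [-0.003, -0.0, -1.0]]
wrist_force: [3.0, -3.7, 2.9]
width: 18.9
grasp_force: 30.1
```

```bash
python3 - <<'E'
from h import *
C=np.array([545.3,169.8])
def rows(a0,step,n):
    a=np.radians(a0+step*np.arange(n+1));p=55*np.c_[np.cos(a),np.sin(a)]
    d=np.diff(p,axis=0);return np.c_[-d[:,0],d[:,1]]
for a0 in (-70,):
    d=rows(-70,4,150)
    for i in range(0,len(d),1):
        if i<45: print(-70+4*i,np.round(d[i],1).tolist(),end=" ")
E
```

```text
-70 [-3.6, 1.4] -66 [-3.5, 1.7] -62 [-3.3, 1.9] -58 [-3.2, 2.1] -54 [-3.0, 2.4] -50 [-2.9, 2.6] -46 [-2.7, 2.8] -42 [-2.5, 2.9] -38 [-2.3, 3.1] -34 [-2.0, 3.3] -30 [-1.8, 3.4] -26 [-1.6, 3.5] -22 [-1.3, 3.6] -18 [-1.1, 3.7] -14 [-0.8, 3.8] -10 [-0.5, 3.8] -6 [-0.3, 3.8] -2 [-0.0, 3.8] 2 [0.3, 3.8] 6 [0.5, 3.8] 10 [0.8, 3.8] 14 [1.1, 3.7] 18 [1.3, 3.6] 22 [1.6, 3.5] 26 [1.8, 3.4] 30 [2.0, 3.3] 34 [2.3, 3.1] 38 [2.5, 2.9] 42 [2.7, 2.8] 46 [2.9, 2.6] 50 [3.0, 2.4] 54 [3.2, 2.1] 58 [3.3, 1.9] 62 [3.5, 1.7] 66 [3.6, 1.4] 70 [3.7, 1.2] 74 [3.7, 0.9] 78 [3.8, 0.7] 82 [3.8, 0.4] 86 [3.8, 0.1] 90 [3.8, -0.1] 94 [3.8, -0.4] 98 [3.8, -0.7] 102 [3.7, -0.9] 106 [3.7, -1.2]
```

Request:
move_arm(rows="-3.6 1.4 0 0; -3.5 1.7 0 0; -3.3 1.9 0 0; -3.2 2.1 0 0; -3 2.4 0 0; -2.9 2.6 0 0; -2.7 2.8 0 0; 0 0 0 0")

```text
time_s: 5.3
tool_pos: [587.1, 135.5, 124.7]
ee_rot: [[-1.0, 0.001, 0.002], [0.001, 1.0, 0.002], [-0.002, 0.002, -1.0]]
wrist_force: [1.8, -1.3, 5.0]
width: 18.9
grasp_force: 30.4
```

Request:
move_arm(rows="-2.5 2.9 0 0; -2.3 3.1 0 0")

```text
time_s: 5.5
tool_pos: [591.1, 141.2, 124.6]
ee_rot: [[-1.0, 0.001, -0.0], [0.001, 1.0, 0.002], [0.0, 0.002, -1.0]]
wrist_force: [0.5, -0.6, 4.6]
width: 19.3
grasp_force: 30.3
```

Request:
move_arm(rows="-2 3.3 0 0; -1.8 3.4 0 0")

```text
time_s: 5.7
tool_pos: [594.6, 148.1, 124.5]
ee_rot: [[-1.0, 0.001, -0.001], [0.001, 1.0, 0.002], [0.001, 0.002, -1.0]]
wrist_force: [0.4, -1.0, 5.0]
width: 19.3
grasp_force: 30.3
```

Request:
move_arm(rows="-1.6 3.5 0 0; -1.3 3.6 0 0")

```text
time_s: 5.9
tool_pos: [597.1, 155.3, 124.5]
ee_rot: [[-1.0, 0.001, -0.002], [0.001, 1.0, 0.002], [0.002, 0.002, -1.0]]
wrist_force: [-0.1, -0.5, 5.3]
width: 18.9
grasp_force: 30.3
```

Request:
move_arm(rows="-1.1 3.7 0 0; -0.8 3.8 0 0")

```text
time_s: 6.1
tool_pos: [598.7, 162.8, 124.4]
ee_rot: [[-1.0, 0.001, -0.002], [0.001, 1.0, 0.002], [0.002, 0.002, -1.0]]
wrist_force: [-0.6, -0.1, 5.5]
width: 18.8
grasp_force: 30.4
```

Request:
move_arm(rows="-0.5 3.8 0 0; -0.3 3.8 0 0")

```text
time_s: 6.3
tool_pos: [599.1, 170.3, 124.3]
ee_rot: [[-1.0, 0.001, -0.003], [0.001, 1.0, 0.002], [0.003, 0.002, -1.0]]
wrist_force: [-1.6, -0.3, 6.1]
width: 19.3
grasp_force: 30.4
```

Request:
move_arm(rows="0 3.8 0 0; 0.3 3.8 0 0")

```text
time_s: 6.5
tool_pos: [598.5, 177.8, 124.2]
ee_rot: [[-1.0, 0.001, -0.004], [0.001, 1.0, 0.001], [0.004, 0.001, -1.0]]
wrist_force: [-2.2, -0.5, 6.0]
width: 19.0
grasp_force: 30.4
```

Request:
move_arm(rows="0.9 3.8 0 0; 1.1 3.8 0 0")

```text
time_s: 6.7
tool_pos: [596.7, 185.3, 124.3]
ee_rot: [[-1.0, 0.001, -0.003], [0.001, 1.0, 0.001], [0.003, 0.001, -1.0]]
wrist_force: [-1.4, -0.7, 6.1]
width: 18.9
grasp_force: 30.4
```

Request:
move_arm(rows="1.1 3.7 0 0; 1.3 3.6 0 0")

```text
time_s: 6.9
tool_pos: [594.1, 192.4, 124.3]
ee_rot: [[-1.0, 0.001, -0.004], [0.001, 1.0, 0.001], [0.004, 0.001, -1.0]]
wrist_force: [-3.3, -1.2, 5.5]
width: 19.2
grasp_force: 30.5
```

Request:
move_arm(rows="1.6 3.5 0 0; 1.8 3.4 0 0")

```text
time_s: 7.1
tool_pos: [590.5, 199.1, 124.2]
ee_rot: [[-1.0, 0.001, -0.004], [0.001, 1.0, 0.0], [0.004, 0.0, -1.0]]
wrist_force: [-2.2, -2.2, 5.7]
width: 19.3
grasp_force: 30.5
```

Request:
move_arm(rows="2 3.3 0 0; 2.3 3.1 0 0")

```text
time_s: 7.3
tool_pos: [586.1, 205.2, 124.2]
ee_rot: [[-1.0, 0.001, -0.004], [0.001, 1.0, -0.0], [0.004, -0.0, -1.0]]
wrist_force: [-3.2, -3.1, 7.5]
width: 19.0
grasp_force: 30.6
```

Request:
move_arm(rows="2.5 2.9 0 0; 2.7 2.8 0 0")

```text
time_s: 7.5
tool_pos: [580.9, 210.6, 124.2]
ee_rot: [[-1.0, 0.0, -0.004], [0.0, 1.0, -0.001], [0.004, -0.001, -1.0]]
wrist_force: [-2.0, -3.8, 6.4]
width: 19.3
grasp_force: 30.7
```

Request:
move_arm(rows="2.9 2.6 0 0; 3 2.4 0 0")

```text
time_s: 7.7
tool_pos: [575.0, 215.3, 124.2]
ee_rot: [[-1.0, 0.0, -0.004], [0.0, 1.0, -0.002], [0.004, -0.002, -1.0]]
wrist_force: [-2.0, -4.8, 6.1]
width: 19.0
grasp_force: 30.7
```

Request:
move_arm(rows="3.2 2.1 0 0; 3.3 1.9 0 0")

```text
time_s: 7.9
tool_pos: [568.6, 219.0, 124.2]
ee_rot: [[-1.0, 0.0, -0.004], [0.0, 1.0, -0.002], [0.004, -0.002, -1.0]]
wrist_force: [-2.6, -5.2, 6.9]
width: 19.0
grasp_force: 30.8
```

Request:
move_arm(rows="3.5 1.7 0 0; 3.6 1.4 0 0")

```text
time_s: 8.1
tool_pos: [561.7, 221.9, 124.2]
ee_rot: [[-1.0, 0.0, -0.004], [0.0, 1.0, -0.002], [0.004, -0.002, -1.0]]
wrist_force: [-1.0, -5.3, 7.9]
width: 19.2
grasp_force: 30.8
```

Request:
move_arm(rows="3.7 0.6 0 0; 3.7 0.2 0 0")

```text
time_s: 8.3
tool_pos: [555.0, 223.5, 124.5]
ee_rot: [[-1.0, 0.001, -0.002], [0.001, 1.0, -0.0], [0.002, -0.0, -1.0]]
wrist_force: [-0.3, -3.1, 5.8]
width: 19.0
grasp_force: 30.7
```

Request:
move_arm(rows="3.8 0.4 0 0; 3.8 0.2 0 0")

```text
time_s: 8.5
tool_pos: [547.7, 224.6, 124.5]
ee_rot: [[-1.0, 0.001, -0.001], [0.001, 1.0, 0.0], [0.001, 0.0, -1.0]]
wrist_force: [0.9, -2.7, 6.2]
width: 19.2
grasp_force: 30.7
```

Request:
move_arm(rows="3.8 0.1 0 0; 3.8 -0.1 0 0")

```text
time_s: 8.7
tool_pos: [540.3, 224.6, 124.5]
ee_rot: [[-1.0, 0.0, -0.001], [0.0, 1.0, 0.0], [0.001, 0.0, -1.0]]
wrist_force: [1.1, -1.2, 5.4]
width: 19.1
grasp_force: 30.6
```

Request:
move_arm(rows="3.8 -0.4 0 0; 3.8 -0.7 0 0")

```text
time_s: 8.9
tool_pos: [532.8, 223.6, 124.6]
ee_rot: [[-1.0, 0.001, -0.0], [0.001, 1.0, 0.001], [0.0, 0.001, -1.0]]
wrist_force: [1.4, -2.5, 5.3]
width: 19.1
grasp_force: 30.6
```

Request:
move_arm(rows="3.7 -0.9 0 0; 3.7 -1.2 0 0")

```text
time_s: 9.1
tool_pos: [525.6, 221.6, 124.6]
ee_rot: [[-1.0, 0.001, 0.0], [0.001, 1.0, 0.001], [-0.0, 0.001, -1.0]]
wrist_force: [1.8, -1.9, 5.9]
width: 19.2
grasp_force: 30.6
```

Request:
move_arm(rows="3.6 -1.4 0 0; 3.5 -1.7 0 0")

```text
time_s: 9.3
tool_pos: [518.5, 218.6, 124.6]
ee_rot: [[-1.0, 0.001, 0.0], [0.001, 1.0, 0.001], [-0.0, 0.001, -1.0]]
wrist_force: [1.0, -1.2, 3.9]
width: 19.5
grasp_force: 30.5
```

Request:
move_arm(rows="3.3 -1.9 0 0; 3.2 -2.1 0 0")

```text
time_s: 9.5
tool_pos: [512.1, 214.7, 124.6]
ee_rot: [[-1.0, 0.001, 0.0], [0.001, 1.0, 0.002], [-0.0, 0.002, -1.0]]
wrist_force: [1.2, -0.3, 4.9]
width: 19.2
grasp_force: 30.5
```

Request:
move_arm(rows="3 -2.4 0 0; 2.9 -2.6 0 0")

```text
time_s: 9.7
tool_pos: [509.0, 212.1, 125.1]
ee_rot: [[-1.0, 0.002, 0.007], [0.002, 1.0, 0.007], [-0.007, 0.007, -1.0]]
wrist_force: [5.7, 7.0, 0.0]
width: 18.9
grasp_force: 29.9
```

Request:
move_arm(rows="3.3 -3.5 0 0; 3 -3.8 0 0; 2.6 -4 0 0; 2.3 -4.2 0 0")

```text
time_s: 10.1
tool_pos: [496.3, 197.3, 125.0]
ee_rot: [[-1.0, 0.003, 0.004], [0.003, 1.0, 0.008], [-0.004, 0.008, -1.0]]
wrist_force: [1.4, 9.7, 2.8]
width: 19.1
grasp_force: 30.2
```

Request:
move_arm(rows="1.9 -4.4 0 0; 1.5 -4.6 0 0; 1.1 -4.7 0 0; 0.7 -4.7 0 0")

```text
time_s: 10.5
tool_pos: [489.5, 178.8, 124.7]
ee_rot: [[-1.0, 0.003, -0.0], [0.003, 1.0, 0.008], [0.0, 0.008, -1.0]]
wrist_force: [-2.3, 10.2, 4.8]
width: 19.3
grasp_force: 30.4
```

Request:
move_arm(rows="0.3 -4.8 0 0; -0.1 -4.8 0 0; -0.5 -4.8 0 0; -1 -4.7 0 0")

```text
time_s: 10.9
tool_pos: [489.5, 159.2, 124.6]
ee_rot: [[-1.0, 0.003, -0.003], [0.003, 1.0, 0.007], [0.003, 0.007, -1.0]]
wrist_force: [-4.8, 8.5, 7.0]
width: 19.0
grasp_force: 30.7
```

Request:
move_arm(rows="-1.4 -4.6 0 0; -1.8 -4.5 0 0; -2.1 -4.3 0 0; -2.5 -4.1 0 0")

```text
time_s: 11.3
tool_pos: [496.2, 141.2, 124.4]
ee_rot: [[-1.0, 0.003, -0.006], [0.003, 1.0, 0.006], [0.006, 0.006, -1.0]]
wrist_force: [-6.8, 7.3, 8.3]
width: 19.5
grasp_force: 30.9
```

Request:
move_arm(rows="-2.9 -3.9 0 0; -3.2 -3.6 0 0; -3.5 -3.3 0 0; -3.8 -3 0 0")

```text
time_s: 11.7
tool_pos: [508.6, 126.8, 124.3]
ee_rot: [[-1.0, 0.003, -0.008], [0.003, 1.0, 0.005], [0.008, 0.004, -1.0]]
wrist_force: [-8.4, 4.7, 11.8]
width: 19.1
grasp_force: 31.1
```

Request:
move_arm(rows="-4 -2.6 0 0; -4.2 -2.3 0 0; -4.4 -1.9 0 0; -4.6 -1.5 0 0")

```text
time_s: 12.1
tool_pos: [525.0, 117.5, 124.2]
ee_rot: [[-1.0, 0.002, -0.01], [0.002, 1.0, 0.002], [0.01, 0.002, -1.0]]
wrist_force: [-10.1, 1.2, 11.4]
width: 19.2
grasp_force: 31.3
```

Request:
move_arm(rows="-4.7 -1.1 0 0; -4.7 -0.7 0 0; -4.8 -0.3 0 0; -4.8 0.1 0 0")

```text
time_s: 12.5
tool_pos: [543.9, 114.2, 124.2]
ee_rot: [[-1.0, 0.001, -0.011], [0.001, 1.0, -0.0], [0.011, -0.0, -1.0]]
wrist_force: [-10.2, -2.0, 12.2]
width: 19.0
grasp_force: 31.4
```

Request:
move_arm(rows="-4.8 0.5 0 0; -4.7 1 0 0; -4.6 1.4 0 0; -4.5 1.8 0 0")

```text
time_s: 12.9
tool_pos: [563.1, 117.7, 124.2]
ee_rot: [[-1.0, 0.001, -0.01], [0.001, 1.0, -0.002], [0.01, -0.002, -1.0]]
wrist_force: [-7.5, -6.6, 10.4]
width: 19.1
grasp_force: 31.1
```

Request:
move_arm(rows="-4.3 2.1 0 0; -4.1 2.5 0 0; -3.9 2.9 0 0; -3.6 3.2 0 0")

```text
time_s: 13.3
tool_pos: [579.9, 127.7, 124.2]
ee_rot: [[-1.0, 0.0, -0.008], [0.0, 1.0, -0.004], [0.008, -0.004, -1.0]]
wrist_force: [-5.3, -9.0, 10.6]
width: 19.1
grasp_force: 30.9
```

Request:
move_arm(rows="-3.3 3.5 0 0; -3 3.8 0 0; -2.6 4 0 0; -2.3 4.2 0 0")

```text
time_s: 13.7
tool_pos: [592.2, 142.9, 124.2]
ee_rot: [[-1.0, 0.0, -0.005], [0.0, 1.0, -0.005], [0.005, -0.005, -1.0]]
wrist_force: [-2.3, -9.4, 7.2]
width: 18.5
grasp_force: 30.8
```

Request:
move_arm(rows="-1.9 4.4 0 0; -1.5 4.6 0 0; -1.1 4.7 0 0; -0.7 4.7 0 0")

```text
time_s: 14.1
tool_pos: [598.4, 161.2, 124.3]
ee_rot: [[-1.0, 0.0, -0.003], [0.0, 1.0, -0.005], [0.003, -0.005, -1.0]]
wrist_force: [0.0, -8.8, 6.8]
width: 19.3
grasp_force: 30.8
```

Request:
move_arm(rows="-0.3 4.8 0 0; 0.1 4.8 0 0; 0.5 4.8 0 0; 1 4.7 0 0")

```text
time_s: 14.5
tool_pos: [597.9, 180.3, 124.4]
ee_rot: [[-1.0, 0.0, -0.001], [0.0, 1.0, -0.005], [0.001, -0.005, -1.0]]
wrist_force: [1.5, -8.7, 6.2]
width: 18.9
grasp_force: 30.8
```

Request:
move_arm(rows="1.4 4.6 0 0; 1.8 4.5 0 0; 2.1 4.3 0 0; 2.5 4.1 0 0")

```text
time_s: 14.9
tool_pos: [591.0, 198.0, 124.6]
ee_rot: [[-1.0, -0.0, 0.001], [-0.0, 1.0, -0.004], [-0.001, -0.004, -1.0]]
wrist_force: [3.2, -9.0, 5.4]
width: 19.1
grasp_force: 30.7
```

Request:
move_arm(rows="2.9 3.9 0 0; 3.2 3.6 0 0; 3.5 3.3 0 0; 3.8 3 0 0")

```text
time_s: 15.3
tool_pos: [578.5, 212.2, 124.7]
ee_rot: [[-1.0, -0.0, 0.004], [-0.0, 1.0, -0.003], [-0.004, -0.003, -1.0]]
wrist_force: [5.4, -7.8, 4.0]
width: 19.1
grasp_force: 30.7
```

Request:
move_arm(rows="4 2.6 0 0; 4.2 2.3 0 0; 4.4 1.9 0 0; 4.6 1.5 0 0")

```text
time_s: 15.7
tool_pos: [562.3, 221.4, 124.8]
ee_rot: [[-1.0, -0.0, 0.006], [-0.0, 1.0, -0.001], [-0.006, -0.001, -1.0]]
wrist_force: [8.0, -5.7, 3.8]
width: 19.4
grasp_force: 30.5
```

Request:
move_arm(rows="4.7 1.1 0 0; 4.7 0.7 0 0; 4.8 0.3 0 0; 4.8 -0.1 0 0")

```text
time_s: 16.1
tool_pos: [544.1, 224.6, 125.0]
ee_rot: [[-1.0, 0.0, 0.008], [0.0, 1.0, 0.001], [-0.008, 0.001, -1.0]]
wrist_force: [8.8, -2.4, 2.0]
width: 19.2
grasp_force: 30.3
```

Request:
move_arm(rows="4.8 -0.5 0 0; 4.7 -1 0 0; 4.6 -1.4 0 0; 4.5 -1.8 0 0; 0 0 0 0")

```text
time_s: 16.6
tool_pos: [524.9, 221.2, 125.0]
ee_rot: [[-1.0, 0.001, 0.007], [0.001, 1.0, 0.004], [-0.007, 0.004, -1.0]]
wrist_force: [7.7, 2.4, 1.8]
width: 19.0
grasp_force: 30.2
```

Request:
move_arm(rows="4.3 -2.1 0 0; 4.1 -2.5 0 0; 3.9 -2.9 0 0; 1.8 -1.5 0 0; 0 0 0 0; 0 0 0 0")

```text
time_s: 17.2
tool_pos: [510.5, 213.4, 125.0]
ee_rot: [[-1.0, 0.002, 0.006], [0.002, 1.0, 0.006], [-0.006, 0.006, -1.0]]
wrist_force: [5.5, 4.1, 1.4]
width: 19.0
grasp_force: 30.2
```

Request:
move_arm(rows="-1.4 1.2 0 0; 0 0 0 0")

```text
time_s: 17.4
tool_pos: [510.8, 213.6, 124.8]
ee_rot: [[-1.0, 0.001, 0.003], [0.001, 1.0, 0.004], [-0.003, 0.004, -1.0]]
wrist_force: [4.7, 5.0, 3.1]
width: 19.2
grasp_force: 30.4
```

Request:
move_arm(rows="0 0 0 0; 0 0 0 0; 0 0 0 0; 0 0 0 0; 0 0 0 0; 0 0 0 0", hand=0.55)

```text
time_s: 18.0
tool_pos: [509.2, 211.5, 124.2]
ee_rot: [[-1.0, 0.001, -0.0], [0.001, 1.0, -0.0], [0.0, -0.0, -1.0]]
wrist_force: [-0.3, 0.1, 0.1]
width: 47.1
grasp_force: 0.0
```

Request:
move_arm(rows="0 0 -10 0; 0 0 -20 0; 0 0 -25 0; 0 0 -25 0; 0 0 -20 0; 0 0 -10 0; 0 0 0 0")

```text
time_s: 18.7
tool_pos: [510.1, 211.9, 236.1]
ee_rot: [[-1.0, 0.001, 0.003], [0.001, 1.0, 0.001], [-0.003, 0.001, -1.0]]
wrist_force: [-0.4, -1.2, -0.4]
width: 47.0
grasp_force: 0.0
```

```bash
python3 - <<'E'
from h import *
s=env.read_state();P=env.camera_params("wrist")
im=env.camera("wrist");cv2.imwrite("pics/f.png",im[:,:,::-1])
print(s["tool_pos"],s["wrist_force"],s["joints"])
a=np.radians([127.3]);print(proj("wrist",[543.9+55*np.cos(a[0]),169.6+55*np.sin(a[0]),158],P),proj("wrist",[541,18,67],P))
b=im.astype(int);v,u=np.mgrid[:400,:640]
g=proj("wrist",[541,18,67],P)[0]
g=(np.hypot(u-g[0],v-g[1])<28)&(b[...,1]>b[...,0]*1.5)&(b[...,1]>100)
print("btn",g.sum(),toplane("wrist",[[u[g].mean(),v[g].mean()]],67,P))
E
```

```text
[510.09277646 211.93242982 236.12649603] [-0.40075923 -1.23359648 -0.39444733] [ 3.72917197e-01  2.79125569e-01  1.61083576e+00  7.29381173e-05
  1.24797405e+00 -1.19711267e+00]
[[323.8719893  207.93097739]] [[144.76506893 207.74135767]]
btn 534 [[541.06954106  18.2748879   67.        ]]
```

View pics/f.png

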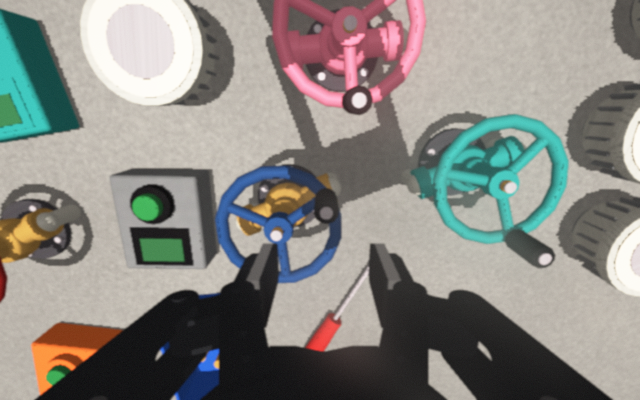

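The knob is where expected at (325,212), and the green button on the grey console is at (152,204). Next: close the gripper and press the button.

Request:
move_arm(rows="-6 -35 0 0; -6 -35 0 0; -6 -35 0 0; -6 -35 0 0; -7 -35 0 0; 0 -19 0 0; 0 0 0 0; 0 0 0 0", hand=0)

```text
time_s: 19.55
tool_pos: [539.6, 17.7, 233.1]
ee_rot: [[-1.0, 0.002, -0.002], [0.002, 1.0, 0.001], [0.002, 0.001, -1.0]]
wrist_force: [0.4, 0.9, -0.5]
width: 0.0
grasp_force: 0.0
```

Request:
move_arm(rows="0 0 30 0; 0 0 35 0; 0 0 35 0; 0 0 30 0; 0 0 20 0; 0 0 10 0; 0 0 4 0; 0 0 0 0")

```text
time_s: 20.35
tool_pos: [540.4, 18.2, 70.4]
ee_rot: [[-1.0, 0.0, 0.0], [0.0, 1.0, 0.0], [-0.0, 0.0, -1.0]]
wrist_force: [-0.2, 0.7, -0.1]
width: -0.1
grasp_force: 0.0
```

Request:
move_arm(rows="0 0 3 0; 0 0 3 0; 0 0 3 0; 0 0 2 0; 0 0 0 0")

```text
time_s: 20.85
tool_pos: [541.3, 17.8, 61.0]
ee_rot: [[-1.0, 0.001, 0.003], [0.001, 1.0, 0.0], [-0.003, 0.0, -1.0]]
wrist_force: [-1.0, 1.8, 11.0]
width: -0.4
grasp_force: 5.2
```

11 N at z = 61 means the button is fully down. Retract and check.

Request:
move_arm(rows="0 0 0 0; 0 0 -10 0; 0 0 -30 0; 0 0 -40 0; 0 0 -40 0; 0 0 -40 0; 0 0 0 0; 0 0 0 0")

```text
time_s: 21.65
tool_pos: [540.1, 17.5, 220.0]
ee_rot: [[-1.0, 0.001, 0.001], [0.001, 1.0, -0.0], [-0.001, -0.0, -1.0]]
wrist_force: [-0.3, 0.5, -0.0]
width: 0.3
grasp_force: 0.0
```

```bash
python3 - <<'E'
from bench import env
s=env.read_state();print(s["time_s"],s["tool_pos"],s["wrist_force"])
print(env.job_done())
E
```

```text
21.65 [540.0903795   17.4881968  219.97386037] [-0.32801809  0.52859058 -0.01084464]
the job is handed in; nothing more can be done
None
```

I handed the job in at 21.65 s, with no verdict shown: the nut was turned about 359° anticlockwise by knob position (counted after about 196° of slack), the crank was let go, and the start button was pressed fully down and released.

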